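# Lock the stop and hold the drill cover down on a leg-drilling jig

### The arm

A 7-joint arm with a two-finger parallel gripper is mounted at the origin on the work surface. World frame = base frame: x ahead of the robot, y to its left, z up, the work surface at z = 0. Lengths are in m, angles in rad, forces in N, time in s.
With the tool pointing down it reaches from about 0.35 to 0.9 m from the base axis. Payload 8.1 kg.
Tool frame: the origin (TCP) lies at the centre of the arm's flange, where the gripper is bolted on; the fingertips stand 178 mm ahead of it and the grasp point (between the pads) lies 159 mm ahead of it; x points along the fingers, z is the direction in which the jaws open and shut, and the axes are right-handed (so a half turn about x gives the same grasp; the last joint's range is limited). The gripper opens to 92 mm and grips with 3 to 60 N. Pads are 19 mm wide; open, the fingers measure 130 mm over their backs; the gripper's body (75 mm by 190 mm) begins 47 mm behind the grasp point.
Start: joints at [1.149, 0.434, 0.025, 1.573, -0.012, 1.134, -0.075], TCP at [0.196, -0.594, 0.405] pointing down, gripper open.
Joint ranges: [-2.62, 2.62], [-0.44, 2.09], [-1.27, 1.32], [0.08, 2.57], [-1.32, 4.46], [0.12, 2], [-2.74, 2.74]. Speed limits (rad/s): [2.22, 2.22, 3.01, 3.01, 3.14, 3.14, 3.14].

### API

Orientations are given as a rotation vector (axis times angle).
In Python, from cell import arm, get_image, search_frame, pinpoint gives the robot as it stands.
- The arm moves only by the tool arm_command, never from a script. Its argument "motion" is a list of rows, each a list of 7 numbers: the finger opening in mm, from 0 to 91.8, then the shift along the tool's x, y, z in mm, then the turn, a rotation vector about the tool's x, y, z in degrees. In form: [[fingers, x, y, z, ax, ay, az], ...]. A call has 1 to 5 rows; each row shifts and turns the commanded pose from where the row before left it, along the tool's axes as they then stand; what a row does not reach is not made up. A row lasts 1/8 s, in which the tool goes at most 62.5 mm and 10.7 degrees, less where a joint would pass 70% of its speed; a pose out of reach is approached as far as the arm can. A call with a gripper value outside its range is refused whole. The fingers move at their own pace and stop on an object; "newtons" is the grip in N (left out, the last holds). Time passes only in rows, so rows that do not move let the fingers close. It gives the time, the measured TCP pose, the force and the opening at its end, in the units of the state.
- arm.observe(): the state, without advancing time (a new reading comes with each control period).
- get_image(name): name is "scene" or "side" or "wrist"; returns a dict with "frame" (420x560x3 uint8, red, green, blue), "range_z" (420x560 float32, m along the optical axis (not along the pixel's ray), 0 where there is no reading), "K" (3x3 intrinsics, pixels), "origin" and "rotation" of the camera in the world; the wrist camera has in their place "tool_from_camera" (4x4, takes a point from camera to tool coordinates, whose origin is the TCP and whose axes are the tool frame's). Camera axes: x right, y down, z forward; pixel columns grow to the right and rows downward; lengths in m; the calibration is good to about 2 mm. A picture is of the moment at which its call begins: read the wrist's pose just before it.
- arm.sign_off(): hands the job in, once; it reports no verdict.
Trained networks look in the newest picture that a camera, given by its name, has taken for a name from the list of things; names that differ only in an ending like _2 or _b are one class to them, and where a whole thing is asked for, a point or a joint stands for the part that bears it (a point fixed in the world has none). Each returns a list of dicts, best first, with "p" (0 to 1); they miss things now and then, are a little off and sometimes report something else, mostly with a low value. They report only what shows in the picture. A call takes as long as a camera call. They do not tell look-alikes from the thing itself.
- search_frame(camera, target): "point" ([x, y, z] in m, in world coordinates, good to about 4 mm: the middle of the surface that is visible of it).
- pinpoint(camera, target): "point" ([x, y, z] in m, in world coordinates, good to about 4 mm: a listed point, or the origin of a listed thing).
The state is a dict: "clock": time; "joints": joint angles; "dq": joint speeds; "joint_efforts": joint torques, N m; "position": TCP position; "ee_rot": TCP orientation; "force": force on the tool from outside, world axes, zero at the start; "ft_torque": the same for the moment, N m; "width": opening from 0.0 (shut) to 1.0 (fully open).
Only numpy, scipy, OpenCV 4.12 (cv2) and the standard library are available. Lean on these libraries where they do the work, as an engineer would, in place of code of your own. Each camera call takes 0.05 s, during which the arm holds its last target. There are 200 camera calls.

### The job

Get the stool leg in the drilling jig ready to be drilled: take the yellow-knobbed lock pin out of its block and push it fully home through the end stop into the jig's base. Then fetch the wooden drill cover by its red handle, work it about on the jig until its blind holes drop over the two locating pins hidden beneath it, press it right down against its lifting springs, and finish while still holding it down, firmly home, for the drilling. Leave the leg in its cradle and the other things on the bench where they are.

Things in the scene. Friction and masses are not known exactly. Their poses are not given: they have to be found in the camera images.
- jig_seat (a point): The drilling jig, a plywood base 150 x 330 mm fixed to the bench. This point is the middle of the cover's place, level with the tops of its two dark rest rails, 52 mm above the bench. x across the jig, y along it (towards the end stop), z up. The rails run along y at x = -47 and +47 mm, each 32 wide and 150 long.
- loc_pin (a point): Tip of one of the two steel locating pins, at (47, 55, 18) mm in the jig_seat frame; the other is at (-47, -55, 18) mm. Pins 12 mm in diameter, standing 18 mm above the rails, the top 9 mm tapering to 5 mm across. Axes as the jig's.
- lifter_top (a point): Top of one of four brass spring lifters at (x, y) = (+-47, +-25) mm in the jig_seat frame (this one at -47, -25), which stand 6 mm above the rails and sink flush. They carry the cover's weight at full height; holding the cover right down on the rails takes about 9 N more.
- stop_hole (a point): Mouth of the 12 mm lock-pin hole in the foot of the aluminium end stop, on the foot's top, 34 mm above the bench, at (0, 160, -18) mm in the jig_seat frame. Axes as the jig's. The hole runs straight down 34 mm through foot and base. Foot 50 mm wide (x); the stop's upright face stands 34 mm towards the leg and 20 mm above the foot. Unpinned, the stop slides stiffly along y (6 N).
- pin_knob (a point): Centre of the lock pin's yellow knob, 26 mm in diameter, 34 mm tall, z up. The steel shank below it, 10 mm in diameter, is 32 mm long, its last 6 mm tapered to 5 mm. At the start it stands in a dark wooden block 60 x 100 x 38 mm, the knob on the block's top, two thin drill bits 55 mm away. Home, this point is 17 mm above stop_hole.
- cover_handle (a point): Centre of the cover's red bar handle: 24 mm wide (x), 92 long (y), 22 high, z up, with 22 mm clear beneath it. The pale wooden cover under it is 130 (x) x 160 (y) x 24 mm, 0.36 kg, its underside 57 mm below this point. Starts flat on the bench. Above jig_seat this point is 75 mm with the cover on the pins' tips, 63 mm dropped over the pins onto the lifters, 57 mm fully home.
- cover_hole (a point): Mouth of one of the two blind holes in the cover's underside, 14 mm wide, 20 mm deep, at (47, 55, -57) mm in the cover_handle frame; the other is at (-47, -55, -57) mm. The cover fits either way round (half a turn gives the same).
- leg: Turned pale wooden leg, 26 mm in diameter, 222 mm long, loose in the jig's V blocks along the jig's y, its end against the stop; its top is 1 mm below the rails' tops. Origin at its middle, on its axis. To be left in place.
- mallet_mid (a point): Bystander: wooden mallet lying on the bench, head 70 x 120 x 70 mm, handle 240 mm. The point is near its head.
- glue: Bystander: white glue bottle, 56 mm in diameter, 150 mm tall, standing. Origin at its underside.
- wax_tin: Bystander: brass-coloured wax tin, 72 mm in diameter, 45 mm tall. Origin at its underside.
- offcut: Bystander: pale wooden offcut 90 x 45 x 30 mm. Origin at its underside.
- screwdriver_grip (a point): Bystander: screwdriver lying on the bench; the point is in its handle.
- try_square: Bystander: try square lying flat, stock 100 x 16 x 14 mm, blade 150 mm. Origin under the stock's middle.
Not all that is in view belongs to the job. Of the things that look like the part that bears pin_knob, the smallest one is meant.

How it is judged:
By the outcome, as a careful person would: the job done as asked, in the order asked, and still so for the second after the job is handed in, while the arm keeps its last pose, push and grip.
It also fails if it takes over 51 s, if anything falls off the work surface, if the arm or the gripper's body presses on something with over 40 N, if the wrist force passes 120 N, or if a joint passes its speed limit or range.

## Working session

There is one attempt and no reset: what is moved stays moved. The work goes in short steps, Python scripts to look and compute and a tool call to move; the robot and the scene stay as the last step left them, time stands still between calls to the robot, and variables do not carry over. Pictures are saved under pics/ and viewed, about 8 in all and at most 12, crops included, and the job is handed in when it is done.

Besides the shell and the picture viewer there is one more tool, called after "Request:" by a JSON object that holds its "op" and its "data". arm_command: Moves the arm, as the interface text tells. Its arguments: {"type":"object","properties":{"motion":{"type":"array"},"newtons":{"type":"number"}},"required":["motion"]}

```bash
mkdir -p pics; ls; cat > h.py <<'E'
import numpy as np,cv2
from cell import arm,get_image,search_frame,pinpoint
from scipy.spatial.transform import Rotation as R
def cloud(im,T=None):
    z=im["range_z"];K=im["K"];v,u=np.mgrid[:z.shape[0],:z.shape[1]]
    P=np.stack([(u-K[0,2])/K[0,0]*z,(v-K[1,2])/K[1,1]*z,z],-1)
    if "rotation" in im: return P@np.array(im["rotation"]).T+im["origin"]
    M=np.array(im["tool_from_camera"]);P=P@M[:3,:3].T+M[:3,3]
    p,r=T; return P@R.from_rotvec(r).as_matrix().T+p
def proj(im,p):
    c=(np.array(p)-im["origin"])@np.array(im["rotation"]);K=im["K"]
    return np.round(c[:2]/c[2]*[K[0,0],K[1,1]]+[K[0,2],K[1,2]])
def save(im,n): cv2.imwrite("pics/"+n,np.array(im["frame"])[:,:,::-1])
E
python3 - <<'E'
from h import *
s=arm.observe();print(s)
for c in("scene","side"):
    im=get_image(c);save(im,c+"1.png");np.save(c+"_cl.npy",cloud(im));np.save(c+"_f.npy",im["frame"])
    for t in["jig_seat","loc_pin","lifter_top","stop_hole","pin_knob","cover_handle","cover_hole","leg"]:
        for d in pinpoint(c,t)[:4]: print(c,t,np.round(d["point"],3),round(d["p"],2),proj(im,d["point"]))
E
```

```text
pics
{'clock': 0.0, 'joints': array([ 1.14938518,  0.43525208,  0.02496551,  1.57409569, -0.01156883,
        1.13398997, -0.07507735]), 'dq': array([ 0.00055225,  0.00098632,  0.00108584,  0.00018208, -0.000252  ,
        0.00094287, -0.00038379]), 'joint_efforts': array([-4.00571316e-04, -6.67846298e+01,  9.85026062e-01, -3.14454961e+01,
       -6.04950730e-02,  4.27916273e-02,  2.06413902e-04]), 'position': array([ 0.19579622, -0.59330063,  0.40392713]), 'ee_rot': array([ 0.97209207,  1.34473841, -0.97077521]), 'force': array([ 0.49470257, -0.14360432,  0.15335552]), 'ft_torque': array([-0.01412757, -0.04821773, -0.00759059]), 'width': 1.000590446556504}Traceback (most recent call last):
  File "<stdin>", line 4, in <module>
  File "h.py", line 7, in cloud
    if "rotation" in im: return P@np.array(im["rotation"]).T+im["origin"]
                                ~~~~~~~~~~~~~~~~~~~~~~~~~~~~^~~~~~~~~~~~~
ValueError: operands could not be broadcast together with shapes (420,560) (3,)
```

```bash
sed -i 's/np.array(im\["rotation"\])/R.from_rotvec(im["rotation"]).as_matrix()/' h.py
python3 - <<'E'
from h import *
for c in("scene","side"):
    im=get_image(c);save(im,c+"1.png");np.save(c+"_cl.npy",cloud(im));np.save(c+"_f.npy",im["frame"])
    print(im["origin"],im["rotation"],im["K"][0])
    for t in["jig_seat","loc_pin","lifter_top","stop_hole","pin_knob","cover_handle","cover_hole","leg"]:
        for d in pinpoint(c,t)[:4]: print(c,t,np.round(d["point"],3),round(d["p"],2),proj(im,d["point"]))
E
```

```text
[1.21299615 0.23831617 0.79888794] [-1.4302629  -2.09828457  0.89940396] [394.75689384   0.         283.31073754]
scene jig_seat [ 0.624 -0.042  0.047] 0.68 [265. 250.]
scene jig_seat [0.308 0.296 0.003] 0.53 [416. 215.]
scene loc_pin [0.676 0.005 0.068] 0.87 [274. 265.]
scene lifter_top [ 0.624 -0.045  0.038] 0.49 [264. 252.]
scene pin_knob [0.424 0.178 0.066] 0.76 [370. 215.]
scene pin_knob [0.338 0.054 0.064] 0.57 [334. 186.]
scene pin_knob [0.43  0.087 0.059] 0.53 [336. 210.]
scene cover_handle [0.439 0.368 0.062] 0.89 [443. 239.]
scene cover_hole [ 0.465  0.439 -0.002] 0.95 [464. 271.]
scene leg [ 0.625 -0.045  0.034] 0.76 [264. 253.]
[0.46749715 0.86253931 0.74167247] [-0.10962214  2.79913148 -1.39140459] [451.90013142   0.         274.56331556]
side jig_seat [ 0.624 -0.046  0.05 ] 0.88 [233. 208.]
side loc_pin [0.677 0.005 0.074] 0.81 [208. 212.]
side lifter_top [ 0.627 -0.048  0.054] 0.57 [231. 207.]
side lifter_top [ 0.621 -0.048  0.037] 0.34 [234. 212.]
side stop_hole [0.647 0.11  0.035] 0.87 [213. 254.]
side stop_hole [ 0.622 -0.048  0.035] 0.31 [234. 213.]
side pin_knob [0.336 0.054 0.065] 0.88 [350. 236.]
side pin_knob [ 0.552 -0.407  0.028] 0.69 [271. 148.]
side pin_knob [0.434 0.087 0.06 ] 0.63 [307. 245.]
side cover_handle [0.439 0.372 0.055] 0.89 [302. 353.]
side cover_handle [0.756 0.265 0.   ] 0.47 [149. 314.]
side cover_hole [ 0.462  0.434 -0.001] 0.92 [287. 401.]
side leg [ 0.622 -0.049  0.035] 0.81 [234. 213.]
```

View pics/scene1.png

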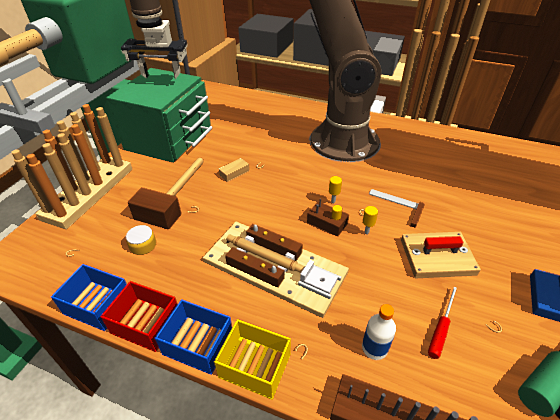

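View pics/side1.png

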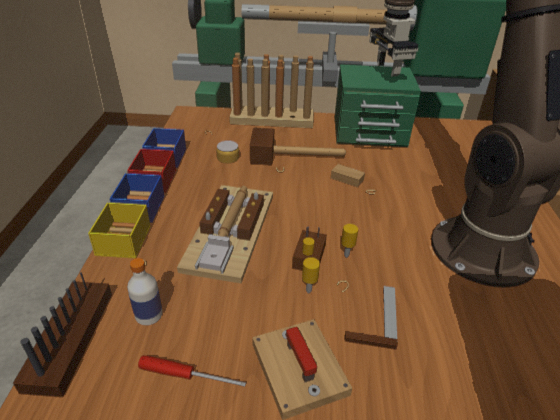

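The scene view shows three yellow knobs at px (334,186), (370,215) and, in the dark block, (336,210). The jig is at about (275,265) and the cover with its red handle at (443,243). The block's knob fits: it stands in a block and looks smallest. I'll confirm that with sizes and an enlarged crop.

```bash
python3 - <<'E'
from h import *
f=np.load("side_f.npy");cv2.imwrite("pics/crop1.png",cv2.resize(f[190:310,270:400,::-1],None,fx=5,fy=5,interpolation=cv2.INTER_CUBIC)) 
for c in("scene","side"):
    f=np.load(c+"_f.npy");P=np.load(c+"_cl.npy");h=cv2.cvtColor(f,cv2.COLOR_RGB2HSV)
    reg=(P[...,0]>.25)&(P[...,0]<.55)&(P[...,1]>0)&(P[...,1]<.25)&(P[...,2]>.02)
    m=(h[...,0]>18)&(h[...,0]<32)&(h[...,1]>180)&(h[...,2]>90)&reg
    n,l,st,_=cv2.connectedComponentsWithStats(m.astype(np.uint8))
    for i in range(1,n):
        if st[i,4]>20:
            q=P[l==i];print(c,"yellow",st[i],np.percentile(q,[3,50,97],axis=0).round(3).tolist())
    # tall stuff in the region of the block
    q=P[reg&~m&(P[...,0]>.36)&(P[...,0]<.5)&(P[...,1]>.0)&(P[...,1]<.16)]
    print(c,"block z pct",np.percentile(q[:,2],[5,50,90,99]).round(3)); 
    t=q[(q[:,2]>.042)];print("above block",t[::max(1,len(t)//25)].round(3).tolist())
    b=q[(q[:,2]>.03)&(q[:,2]<.042)];r=cv2.minAreaRect((b[:,:2]*1000).astype(np.float32));print("blockrect",r)
    r=(h[...,0]<8)|(h[...,0]>172)
    m=r&(h[...,1]>150)&(P[...,2]>.045)&(P[...,0]>.3)&(P[...,0]<.6)&(P[...,1]>.28)&(P[...,1]<.5)
    q=P[m];print(c,"handle",cv2.minAreaRect((q[q[:,2]>.06][:,:2]*1000).astype(np.float32)),np.percentile(q[:,2],[5,50,95]))
    m=(P[...,2]>.018)&(P[...,2]<.03)&(P[...,0]>.3)&(P[...,0]<.6)&(P[...,1]>.25)&(P[...,1]<.52)
    q=P[m];print(c,"cover",cv2.minAreaRect((q[:,:2]*1000).astype(np.float32)))
    # dark rails
    m=(abs(P[...,0]-.624)<.14)&(abs(P[...,1]+.045)<.15)&(P[...,2]>.045)&(P[...,2]<.056)&(h[...,2]<110)
    n,l,st,ce=cv2.connectedComponentsWithStats(m.astype(np.uint8))
    for i in range(1,n):
        if st[i,4]>60: print(c,"rail",st[i,4],cv2.minAreaRect((P[l==i][:,:2]*1000).astype(np.float32)),P[l==i].mean(0).round(3))
    m=(abs(P[...,0]-.624)<.12)&(abs(P[...,1]+.045)<.12)&(P[...,2]>.061)
    n,l,st,ce=cv2.connectedComponentsWithStats(m.astype(np.uint8))
    for i in range(1,n):
        if st[i,4]>3: print(c,"pins",st[i,4],P[l==i].mean(0).round(4),P[l==i][:,2].max().round(3))
E
```

```text
scene yellow [329 176  13  20 194] [[0.327, 0.043, 0.048], [0.35, 0.059, 0.079], [0.357, 0.072, 0.09]]
scene yellow [332 205  10  15 121] [[0.424, 0.078, 0.039], [0.442, 0.09, 0.066], [0.447, 0.1, 0.073]]
scene yellow [364 206  14  21 230] [[0.416, 0.164, 0.046], [0.439, 0.179, 0.082], [0.446, 0.193, 0.091]]
scene block z pct [0.023 0.037 0.039 0.063]
above block [[0.409, 0.033, 0.068], [0.412, 0.033, 0.066], [0.41, 0.033, 0.061], [0.408, 0.033, 0.056], [0.41, 0.034, 0.054], [0.411, 0.031, 0.05], [0.41, 0.034, 0.05], [0.435, 0.032, 0.067], [0.431, 0.034, 0.064], [0.409, 0.031, 0.044], [0.411, 0.035, 0.047], [0.438, 0.033, 0.066], [0.436, 0.036, 0.065], [0.413, 0.032, 0.044], [0.411, 0.035, 0.044], [0.437, 0.033, 0.062], [0.437, 0.036, 0.063], [0.437, 0.033, 0.058], [0.437, 0.036, 0.059], [0.434, 0.03, 0.05], [0.437, 0.034, 0.054], [0.439, 0.037, 0.057], [0.438, 0.031, 0.051], [0.437, 0.034, 0.05], [0.436, 0.036, 0.05], [0.438, 0.032, 0.047], [0.439, 0.035, 0.048], [0.437, 0.076, 0.061], [0.439, 0.032, 0.044], [0.44, 0.035, 0.046], [0.434, 0.076, 0.055], [0.441, 0.08, 0.063], [0.44, 0
[... 2364 characters left out ...]
558135986328), (102.73081970214844, 60.181602478027344), 77.93382263183594)
side handle ((442.5476989746094, 370.6972961425781), (23.80877113342285, 90.8531265258789), 23.32916259765625) [0.0569616  0.06765984 0.06985543]
side cover ((484.4661865234375, 388.0609436035156), (223.94497680664062, 162.59402465820312), 24.675060272216797)
side rail 463 ((671.1106567382812, -51.51715850830078), (157.5008544921875, 34.56550216674805), 82.29473114013672) [ 0.67  -0.044  0.052]
side rail 464 ((577.3369750976562, -37.65721130371094), (153.03855895996094, 31.839763641357422), 82.59407043457031) [ 0.578 -0.027  0.052]
side pins 18 [ 0.57   -0.0905  0.0667] 0.072
side pins 19 [0.6774 0.0059 0.0672] 0.071
```

View pics/crop1.png

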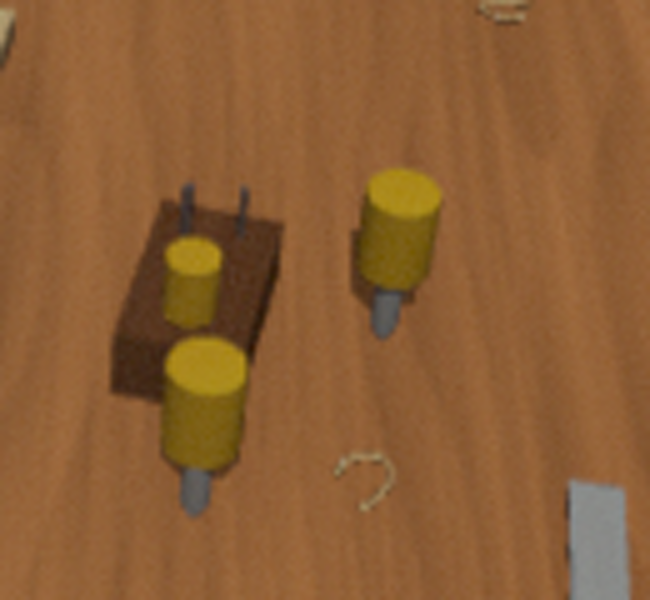

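Crop: the knob in the block (crop px 193,280) is clearly smaller (26 mm) than the two freestanding ones (px 205,400 and 400,230, about 36 mm and 92 mm tall). The block's knob is the one meant.

```bash
cat >> h.py <<'E'
def Rt(yaw): # tool x down, jaw (tool z) at yaw deg from world x
    a=np.radians(yaw);z=np.array([np.cos(a),np.sin(a),0]);x=np.array([0,0,-1.]);return np.stack([x,np.cross(z,x),z],1)
def plan(xyz,yaw,n,cur=None):
    s=arm.observe() if cur is None else cur
    p=np.array(s["position"]);M=R.from_rotvec(s["ee_rot"]).as_matrix()
    G=np.array(xyz)+[0,0,.159]  # grasp point target -> TCP
    c=[Rt(yaw),Rt(yaw+180)];T=min(c,key=lambda T:R.from_matrix(M.T@T).magnitude())
    w=R.from_matrix(M.T@T).as_rotvec()
    print("grasp now",(p+.159*M[:,0]).round(4),"yaw",np.degrees(np.arctan2(M[1,2],M[0,2])).round(1),"F",s["force"].round(1),"w",round(s["width"]*91.8,1),"t",round(s["clock"],2))
    for i in range(n):
        Mi=M@R.from_rotvec(w*i/n).as_matrix()
        print(np.round(np.r_[Mi.T@((G-p)/n)*1000,np.degrees(w/n)],1).tolist())
E
python3 - <<'E'
from h import *
s=arm.observe();print(R.from_rotvec(s["ee_rot"]).as_matrix().round(3))
im=get_image("wrist");print(im["tool_from_camera"],im["K"])
plan([.56,0.06,.26],-7.6,15)
E
```

```text
[[-0.     0.95   0.313]
 [-0.     0.313 -0.95 ]
 [-1.    -0.     0.   ]]
[[-1.41104956e-03 -2.52279743e-01  9.67653316e-01  1.89994802e-02]
 [ 5.79797251e-04 -9.67654323e-01 -2.52279160e-01  6.75783833e-02]
 [ 9.99998836e-01  2.05064334e-04  1.51167931e-03 -1.22085662e-03]
 [ 0.00000000e+00  0.00000000e+00  0.00000000e+00  1.00000000e+00]] [[374.77670596   0.         280.36820194]
 [  0.         374.77670596 207.9613419 ]
 [  0.           0.           1.        ]]
grasp now [ 0.1959 -0.5935  0.2457] yaw -71.7 F [-0.6 -0.6  0.1] w 92.1 t 1.0
[-1.0, 36.7, -33.8, -4.3, 0.0, 0.0]
[-1.0, 39.1, -30.9, -4.3, 0.0, 0.0]
[-1.0, 41.3, -27.9, -4.3, 0.0, 0.0]
[-1.0, 43.3, -24.8, -4.3, 0.0, 0.0]
[-1.0, 45.0, -21.5, -4.3, 0.0, 0.0]
[-1.0, 46.5, -18.1, -4.3, 0.0, 0.0]
[-1.0, 47.7, -14.5, -4.3, 0.0, 0.0]
[-1.0, 48.7, -10.9, -4.3, 0.0, 0.0]
[-1.0, 49.3, -7.3, -4.3, 0.0, 0.0]
[-1.0, 49.7, -3.6, -4.3, 0.0, 0.0]
[-1.0, 49.9, 0.1, -4.3, 0.0, 0.0]
[-1.0, 49.7, 3.8, -4.3, 0.0, 0.0]
[-1.0, 49.3, 7.5, -4.3, 0.0, 0.0]
[-1.0, 48.6, 11.2, -4.3, 0.0, 0.0]
[-1.0, 47.6, 14.8, -4.3, 0.0, 0.0]
```

Request:
{"op": "arm_command", "data": {"motion": [[60,-1,37,-34,-4.3,0,0],[60,-1,39,-31,-4.3,0,0],[60,-1,41,-28,-4.3,0,0],[60,-1,43,-25,-4.3,0,0],[60,-1,45,-21,-4.3,0,0]]}}

```text
clock: 1.62
position: [0.3173, -0.3742, 0.41]
ee_rot: [0.682, 1.46, -0.683]
force: [0.3, 0.4, 0.3]
width: 0.658
```

Request:
{"op": "arm_command", "data": {"motion": [[60,-1,47,-18,-4.3,0,0],[60,-1,48,-14,-4.3,0,0],[60,-1,49,-11,-4.3,0,0],[60,-1,49,-7,-4.3,0,0],[60,-1,50,-4,-4.3,0,0]]}}

```text
clock: 2.25
position: [0.4391, -0.1557, 0.4151]
ee_rot: [0.391, 1.534, -0.392]
force: [0.1, -0.6, 0.3]
width: 0.651
```

Request:
{"op": "arm_command", "data": {"motion": [[60,-1,50,0,-4.3,0,0],[60,-1,50,4,-4.3,0,0],[60,-1,49,8,-4.3,0,0],[60,-1,49,11,-4.3,0,0],[60,-1,48,15,-4.3,0,0]]}}

```text
clock: 2.88
position: [0.5602, 0.0633, 0.4199]
ee_rot: [0.097, 1.568, -0.098]
force: [-0.0, 0.3, -0.1]
width: 0.656
```

```bash
cat > look.py <<'E'
from h import *
import sys
s=arm.observe();im=get_image("wrist");save(im,sys.argv[1]+".png")
P=cloud(im,(s["position"],s["ee_rot"]));f=im["frame"];h=cv2.cvtColor(f,cv2.COLOR_RGB2HSV);np.save("w_P.npy",P);np.save("w_f.npy",f)
m=(h[...,0]>18)&(h[...,0]<32)&(h[...,1]>170)&(h[...,2]>80)&(P[...,2]>.03)
n,l,st,_=cv2.connectedComponentsWithStats(m.astype(np.uint8))
for i in range(1,n):
    if st[i,4]>40:
        q=P[l==i];t=q[q[:,2]>q[:,2].max()-.006];(cx,cy),r=cv2.minEnclosingCircle((t[:,:2]*1000).astype(np.float32));print("yellow top",st[i],round(cx,1),round(cy,1),"r",round(r,1),"z",np.median(t[:,2]).round(4),"mean",t.mean(0).round(4))
for t in sys.argv[2:]:
    for d in pinpoint("wrist",t)[:3]: print(t,np.round(d["point"],4),round(d["p"],2))
# jig pins and rails
m=(abs(P[...,0]-.624)<.12)&(abs(P[...,1]+.045)<.12)&(P[...,2]>.062)&(P[...,2]<.08)
n,l,st,ce=cv2.connectedComponentsWithStats(m.astype(np.uint8))
for i in range(1,n):
    if st[i,4]>5: print("pin",st[i,4],P[l==i].mean(0).round(4),P[l==i][:,2].max().round(3))
m=(abs(P[...,0]-.624)<.14)&(abs(P[...,1]+.045)<.15)&(P[...,2]>.048)&(P[...,2]<.056)&(h[...,2]<110)
n,l,st,ce=cv2.connectedComponentsWithStats(m.astype(np.uint8))
for i in range(1,n):
    if st[i,4]>200: print("rail",st[i,4],cv2.minAreaRect((P[l==i][:,:2]*1000).astype(np.float32)))
E
python3 look.py w1 stop_hole pin_knob jig_seat loc_pin; python3 -c "
from h import *
plan([.432,.088,.15],-7.6,3)"
```

```text
yellow top [ 86  52  49  44 623] 568.0 131.6 r 0.0 z 0.4009 mean [0.568  0.1316 0.4009]
yellow top [553 142   7  81 283] 568.0 131.6 r 0.0 z 0.4009 mean [0.568  0.1316 0.4009]
yellow top [126 161  33  33 390] 568.0 131.6 r 0.0 z 0.4009 mean [0.568  0.1316 0.4009]
yellow top [ 21 203  54  40 915] 506.6 107.4 r 0.7 z 0.3138 mean [0.5068 0.1074 0.3136]
yellow top [ 16 239  14  10  55] 505.1 107.9 r 0.4 z 0.3179 mean [0.5051 0.1079 0.3178]
stop_hole [0.6448 0.1133 0.0331] 0.55
pin_knob [0.4343 0.0859 0.0547] 0.95
pin_knob [0.4215 0.1777 0.0658] 0.85
pin_knob [0.34   0.0564 0.0661] 0.57
loc_pin [0.6771 0.0021 0.0723] 0.96
pin 124 [0.6772 0.0063 0.0678] 0.072
pin 110 [ 0.5708 -0.0893  0.0674] 0.072
rail 238 ((580.661865234375, -95.7822265625), (31.346641540527344, 9.786555290222168), 84.72377014160156)
grasp now [0.5593 0.0614 0.2604] yaw -7.3 F [-0.8 -0.4  0.1] w 60.0 t 3.12
[36.8, 3.4, -43.2, 0.1, -0.0, 0.0]
[36.8, 3.3, -43.2, 0.1, -0.0, 0.0]
[36.8, 3.2, -43.2, 0.1, -0.0, 0.0]
```

View pics/w1.png

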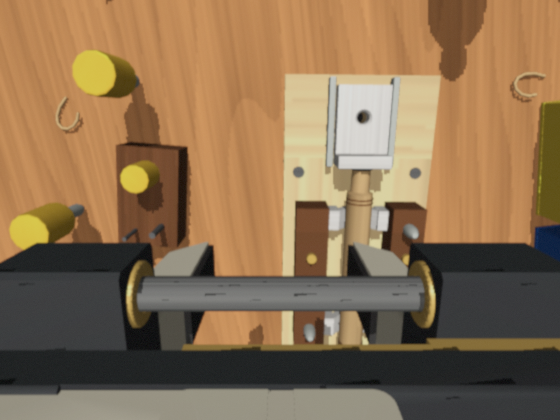

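The wrist view shows the stop hole at (364,116), the small knob in the block at (140,177), and the locating pins at (411,232) and (310,330). Next I'll work out the hole and knob positions precisely.

```bash
cat >> h.py <<'E'
def at(P,u,v,z): # point on ray through pixel at height z; camera centre from invalid/valid ray
    M=P[1]; c=P[2]; K=P[0]; d=M@np.array([(u-K[0,2])/K[0,0],(v-K[1,2])/K[1,1],1]); return c+d*(z-c[2])/d[2]
def wcam(im,s):
    T=np.array(im["tool_from_camera"]);Q=R.from_rotvec(s["ee_rot"]).as_matrix();return im["K"],Q@T[:3,:3],Q@T[:3,3]+s["position"]
E
python3 - <<'E'
from h import *
s=arm.observe();im=get_image("wrist");C=wcam(im,s);f=im["frame"];P=cloud(im,(s["position"],s["ee_rot"]))
g=f[100:132,348:380].mean(2);m=(g<90);v,u=np.nonzero(m);print("hole px",u.mean()+348,v.mean()+100,m.sum());hu,hv=u.mean()+348,v.mean()+100
print("hole",at(C,hu,hv,.034).round(4), "depth near",P[105,364],P[116,340])
h=cv2.cvtColor(f,cv2.COLOR_RGB2HSV)
sub=np.zeros(h.shape[:2],bool);sub[155:200,115:165]=1
m=sub&(h[...,0]>18)&(h[...,0]<32)&(h[...,1]>170)&(h[...,2]>60)&(P[...,2]>.068)&(P[...,2]<.08)
q=P[m];print("knob top",len(q),q.mean(0).round(4),cv2.minEnclosingCircle((q[:,:2]*1000).astype(np.float32)))
# base plate edges
E
```

```text
hole px 363.632183908046 114.24137931034483 87
hole [0.6454 0.1153 0.034 ] depth near [0.6464481  0.12370889 0.03367026] [0.62300635 0.11653498 0.03435724]
knob top 186 [0.4382 0.0879 0.0717] ((432.56158447265625, 88.81908416748047), 12.934309959411621)
```

Request:
{"op": "arm_command", "data": {"motion": [[60,36,3,-43,0,0,0],[60,36,3,-43,0,0,0],[60,36,4,-42,0,0,0],[60,0,0,0,0,0,0]]}}

```text
clock: 3.68
position: [0.4294, 0.0864, 0.3095]
ee_rot: [0.096, 1.575, -0.102]
force: [1.5, -0.0, 0.6]
width: 0.653
```

```bash
python3 -c "
from h import *
plan([.4330,.0885,.06],-7.6,2)"
```

```text
grasp now [0.4283 0.0859 0.1505] yaw -7.2 F [ 1.5 -0.   0.6] w 60.0 t 3.67
[45.2, 1.5, 1.9, 0.2, -0.2, 0.1]
[45.2, 1.4, 1.8, 0.2, -0.2, 0.1]
```

Request:
{"op": "arm_command", "data": {"motion": [[60,45,1.5,2,0,0,0],[60,45,1.5,1.5,0,0,0],[60,0,0,0,0,0,0],[20,0,0,0,0,0,0],[20,0,0,0,0,0,0]], "newtons": 30}}

```text
clock: 4.3
position: [0.4385, 0.0905, 0.2235]
ee_rot: [0.1, 1.565, -0.099]
force: [-0.1, -0.1, 0.1]
width: 0.484
```

Request:
{"op": "arm_command", "data": {"motion": [[20,0,0,0,0,0,0],[20,0,0,0,0,0,0]]}}

```text
clock: 4.55
position: [0.4354, 0.0908, 0.222]
ee_rot: [0.098, 1.573, -0.1]
force: [-9.0, 2.7, 15.6]
width: 0.276
```

```bash
python3 -c "
from h import *
plan([.4330,.0885,.13],-7.6,2)"
```

```text
grasp now [0.4347 0.0906 0.063 ] yaw -7.2 F [-9.   2.7 15.6] w 25.4 t 4.55
[-33.5, -1.3, -1.2, 0.2, -0.1, 0.1]
[-33.5, -1.3, -1.1, 0.2, -0.1, 0.1]
```

Request:
{"op": "arm_command", "data": {"motion": [[20,-10,0,0,0,0,0],[20,-20,0,0,0,0,0],[20,-25,0,0,0,0,0],[20,-45,0,0,0,0,0],[20,0,0,0,0,0,0]]}}

```text
clock: 5.18
position: [0.4386, 0.0911, 0.3248]
ee_rot: [0.1, 1.562, -0.098]
force: [-0.2, 0.5, -0.7]
width: 0.275
```

```bash
python3 - <<'E'
from h import *
plan([.6454,.1153,.16],-7.6,5)
s=arm.observe();im=get_image("wrist");save(im,"w2.png");C=wcam(im,s);P=cloud(im,(s["position"],s["ee_rot"]))
M=R.from_rotvec(s["ee_rot"]).as_matrix();g=s["position"]+.159*M[:,0]
print("tool x axis",M[:,0].round(4))
h=cv2.cvtColor(im["frame"],cv2.COLOR_RGB2HSV)
m=(h[...,0]>18)&(h[...,0]<32)&(h[...,1]>170)&(np.linalg.norm(P-g,axis=2)<.045)
q=P[m];print(len(q),"yellow rel grasp",np.percentile(q-g,[2,50,98],axis=0).round(4).tolist())
v,u=np.nonzero(m);print(u.min(),u.max(),v.min(),v.max())
for d in pinpoint("wrist","pin_knob")[:3]:print(np.round(d["point"]-g,4),d["p"])
E
```

```text
grasp now [0.4396 0.0912 0.1658] yaw -7.3 F [-0.2  0.5 -0.7] w 25.2 t 5.17
[1.4, 10.0, 40.4, 0.1, 0.1, -0.0]
[1.4, 10.1, 40.4, 0.1, 0.1, -0.0]
[1.3, 10.1, 40.4, 0.1, 0.1, -0.0]
[1.3, 10.2, 40.4, 0.1, 0.1, -0.0]
[1.2, 10.2, 40.4, 0.1, 0.1, -0.0]
tool x axis [ 6.2e-03  9.0e-04 -1.0e+00]
1962 yellow rel grasp [[-0.0113, -0.0133, -0.0193], [-0.0005, 0.0082, 0.0012], [0.0104, 0.0108, 0.0108]]
251 308 244 329
[ 0.0001 -0.003  -0.0088] 0.87
[-0.0173  0.0881 -0.102 ] 0.55
```

View pics/w2.png

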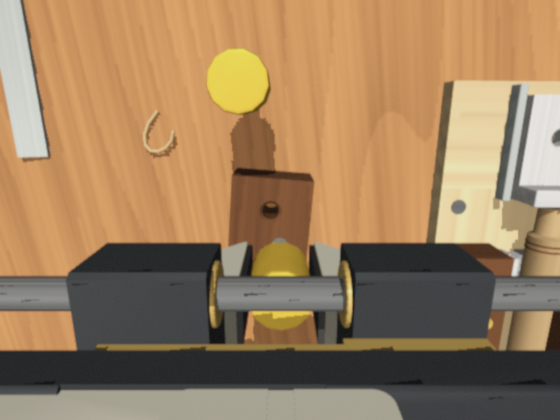

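The knob is held (25 mm opening) and the shank is out of the block. Image (280,285) shows the knob between the pads, and the hole in the block is empty at (270,208).

Request:
{"op": "arm_command", "data": {"motion": [[20,1,10,40,0,0,0],[20,1,11,41,0,0,0],[20,1,10.5,41,0,0,0],[20,1,11,40,0,0,0],[20,1,10.5,40,0,0,0]]}}

```text
clock: 5.9
position: [0.6456, 0.1178, 0.3148]
ee_rot: [0.098, 1.571, -0.1]
force: [0.7, -0.1, 0.2]
width: 0.277
```

Request:
{"op": "arm_command", "data": {"motion": [[20,0,0,0,0,0,0]]}}

```text
clock: 6.02
position: [0.6464, 0.1177, 0.3142]
ee_rot: [0.1, 1.57, -0.1]
force: [0.0, -0.0, -0.9]
width: 0.274
```

```bash
python3 - <<'E'
from h import *
plan([.6454,.1173,.098],-7.6,2)
for i in range(6):
    s=arm.observe();im=get_image("wrist");M=R.from_rotvec(s["ee_rot"]).as_matrix();g=s["position"]+.159*M[:,0]
    C=wcam(im,s);f=im["frame"];P=cloud(im,(s["position"],s["ee_rot"]));h=cv2.cvtColor(f,cv2.COLOR_RGB2HSV)
    m=(h[...,0]>18)&(h[...,0]<32)&(h[...,1]>170)&(np.linalg.norm(P-g,axis=2)<.045)&(P[...,2]<g[2]+.002)
    q=P[m]-g;print(g.round(4),np.percentile(q,[2,50,98],axis=0).round(4).tolist())
save(im,"w3.png")
E
```

```text
grasp now [0.6461 0.1176 0.1552] yaw -7.3 F [ 0.  -0.  -0.9] w 25.1 t 6.03
[28.6, -0.2, -0.4, 0.2, -0.1, 0.0]
[28.6, -0.2, -0.4, 0.2, -0.1, 0.0]
[0.6461 0.1176 0.1552] [[-0.0115, 0.0033, -0.0185], [0.0002, 0.0092, -0.0075], [0.0105, 0.0108, 0.0017]]
[0.6444 0.1177 0.1554] [[-0.0118, 0.0033, -0.0186], [0.0002, 0.0093, -0.0074], [0.0104, 0.0108, 0.0015]]
[0.6436 0.1177 0.1559] [[-0.0118, 0.0031, -0.0185], [0.0003, 0.0092, -0.0074], [0.0105, 0.0108, 0.0017]]
[0.6433 0.1177 0.1564] [[-0.012, 0.0033, -0.0185], [0.0002, 0.0093, -0.0075], [0.0104, 0.0108, 0.0015]]
[0.6433 0.1177 0.1569] [[-0.0119, 0.0031, -0.0186], [0.0002, 0.0092, -0.0075], [0.0105, 0.0109, 0.0017]]
[0.6435 0.1176 0.1573] [[-0.0118, 0.0032, -0.0187], [0.0002, 0.0093, -0.0075], [0.0105, 0.0108, 0.0016]]
```

View pics/w3.png

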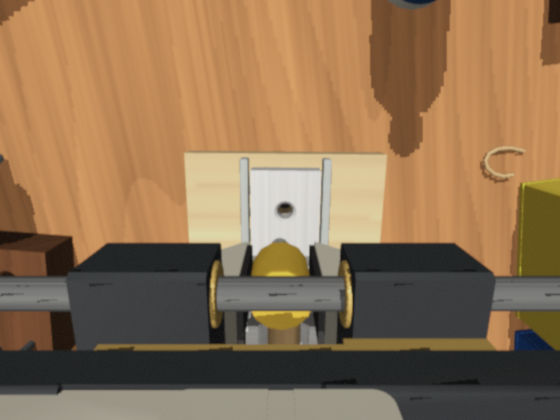

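The pin hangs above the stop, with the hole visible at (285,211). I'll recompute the hole position from this view and step down.

```bash
python3 - <<'E'
from h import *
s=arm.observe();im=get_image("wrist");C=wcam(im,s);f=im["frame"]
g=f[198:224,272:298].mean(2);m=(g<110)
n,l,st,ce=cv2.connectedComponentsWithStats(m.astype(np.uint8));print(st[1:].tolist(),(ce[1:]+[272,198]).round(1).tolist())
i=1+np.argmax(st[1:,4]);u,v=ce[i]+[272,198];H=at(C,st[i,0]+272+st[i,2]/2-.5,st[i,1]+198+st[i,3]/2-.5,.034);print("hole",H.round(4),C[1][:,2])
M=R.from_rotvec(s["ee_rot"]).as_matrix();print("tool",(s["position"]+.159*M[:,0]).round(4),M[:,0].round(4))
plan([H[0],H[1]+.0022,.094],-7.6,2)
E
```

```text
[[5, 5, 15, 10, 127]] [[284.1, 207.9]]
hole [0.6459 0.1172 0.034 ] [-0.03114409 -0.25255371 -0.96708152]
tool [0.6437 0.1176 0.1576] [-6.e-04 -5.e-04 -1.e+00]
grasp now [0.644  0.1176 0.1579] yaw -7.2 F [-0.4 -0.1 -0.1] w 25.4 t 6.38
[31.9, 1.0, 0.9, 0.2, -0.0, 0.0]
[31.9, 1.0, 0.9, 0.2, -0.0, 0.0]
```

Request:
{"op": "arm_command", "data": {"motion": [[20,30,0,1,0,0,0],[20,26,0,1,0,0,0],[20,5,0,0,0,0,0],[20,5,0,0,0,0,0],[20,5,0,0,0,0,0]]}}

```text
clock: 7.0
position: [0.647, 0.1176, 0.2466]
ee_rot: [0.1, 1.567, -0.099]
force: [-0.3, -0.1, -1.3]
width: 0.275
```

```bash
python3 - <<'E'
from h import *
plan([.6456,.1177,.059],-7.6,3)
E
```

```text
grasp now [0.6472 0.1177 0.0876] yaw -7.2 F [-0.3 -0.1 -1.3] w 25.3 t 7.0
[9.5, -0.0, -0.5, 0.1, 0.0, -0.0]
[9.5, -0.0, -0.5, 0.1, 0.0, -0.0]
[9.5, -0.0, -0.5, 0.1, 0.0, -0.0]
```

Request:
{"op": "arm_command", "data": {"motion": [[20,7,0,0,0,0,0],[20,7,0,0,0,0,0],[20,7,0,0,0,0,0],[20,5,0,0,0,0,0],[20,3,0,0,0,0,0]]}}

```text
clock: 7.62
position: [0.6466, 0.1176, 0.2178]
ee_rot: [0.099, 1.569, -0.1]
force: [-10.9, -4.1, 29.7]
width: 0.275
```

Request:
{"op": "arm_command", "data": {"motion": [[20,2,0,0,0,0,0],[20,1,0,0,0,0,0]]}}

```text
clock: 7.88
position: [0.6464, 0.1181, 0.2175]
ee_rot: [0.099, 1.567, -0.1]
force: [-15.7, -4.0, 42.8]
width: 0.275
```

```bash
python3 - <<'E'
from h import *
plan([.6456,.1177,.059],-7.6,1)
E
```

```text
grasp now [0.6466 0.118  0.0585] yaw -7.2 F [-15.7  -4.   42.8] w 25.2 t 7.88
[-0.5, -0.5, -0.7, 0.4, 0.1, 0.0]
```

The knob stopped at 58.5 mm (59 expected) with 43 N of push, so it is home. I'll ease off, release and check.

Request:
{"op": "arm_command", "data": {"motion": [[20,-3,0,-1,0,0,0],[48,0,0,0,0,0,0],[48,0,0,0,0,0,0],[48,-40,0,0,0,0,0],[48,-60,0,0,0,0,0]]}}

```text
clock: 8.5
position: [0.6452, 0.1171, 0.3154]
ee_rot: [0.098, 1.573, -0.1]
force: [0.7, 0.1, 0.4]
width: 0.521
```

Request:
{"op": "arm_command", "data": {"motion": [[60,-60,0,-20,0,0,0],[60,0,0,-20,0,0,0]]}}

```text
clock: 8.75
position: [0.6071, 0.1237, 0.3809]
ee_rot: [0.102, 1.561, -0.097]
force: [-0.5, -0.1, -0.3]
width: 0.649
```

```bash
python3 - <<'E'
from h import *
plan([.441,.370,.16],24.4,7)
for c in("side","scene"):
    im=get_image(c);save(im,c+"2.png");P=cloud(im);f=im["frame"];h=cv2.cvtColor(f,cv2.COLOR_RGB2HSV)
    m=(h[...,0]>18)&(h[...,0]<32)&(h[...,1]>150)&(h[...,2]>80)&(abs(P[...,0]-.645)<.03)&(abs(P[...,1]-.115)<.03)&(P[...,2]>.03)
    q=P[m];print(c,len(q),np.percentile(q,[2,50,98],axis=0).round(4).tolist())
    for d in pinpoint(c,"pin_knob")[:4]:print(np.round(d["point"],4),round(d["p"],2))
    for d in pinpoint(c,"cover_handle")[:1]:print("handle",np.round(d["point"],4),round(d["p"],2))
E
```

```text
grasp now [0.6083 0.1241 0.2219] yaw -7.3 F [-0.5 -0.1 -0.3] w 59.5 t 8.75
[8.7, 31.9, -28.0, -4.5, 0.1, -0.0]
[8.8, 34.0, -25.4, -4.5, 0.1, -0.0]
[8.8, 35.9, -22.7, -4.5, 0.1, -0.0]
[8.8, 37.6, -19.8, -4.5, 0.1, -0.0]
[8.8, 39.0, -16.7, -4.5, 0.1, -0.0]
[8.8, 40.2, -13.6, -4.5, 0.1, -0.0]
[8.8, 41.2, -10.4, -4.5, 0.1, -0.0]
side 172 [[0.6334, 0.1053, 0.0409], [0.6435, 0.1239, 0.0658], [0.6568, 0.1404, 0.2982]]
[0.337  0.0555 0.0662] 0.86
[0.6478 0.1154 0.0544] 0.64
[0.4267 0.1768 0.07  ] 0.62
handle [0.4411 0.3686 0.0568] 0.76
scene 152 [[0.6369, 0.1039, 0.0373], [0.6533, 0.1166, 0.0648], [0.6596, 0.1272, 0.0697]]
[0.6398 0.1157 0.0536] 0.64
[0.3389 0.0555 0.0647] 0.57
[0.4265 0.1764 0.0638] 0.56
[0.4407 0.3666 0.0573] 0.17
handle [0.4389 0.3715 0.0608] 0.67
```

Pin knob top measures about 69 mm at the stop (home is 68), so the pin is home. Now the cover.

Request:
{"op": "arm_command", "data": {"motion": [[60,9,32,-28,-4.5,0,0],[60,9,34,-25,-4.5,0,0],[60,9,36,-23,-4.5,0,0],[60,9,37.5,-20,-4.5,0,0],[60,9,39,-17,-4.5,0,0]]}}

```text
clock: 9.68
position: [0.487, 0.2994, 0.3298]
ee_rot: [-0.211, 1.562, 0.21]
force: [0.2, 0.1, 0.5]
width: 0.654
```

Request:
{"op": "arm_command", "data": {"motion": [[60,9,40,-13.5,-4.5,0,0],[60,8,41,-10.5,-4.5,0,0],[60,0,0,0,0,0,0]]}}

```text
clock: 10.05
position: [0.4375, 0.3716, 0.3128]
ee_rot: [-0.336, 1.547, 0.339]
force: [0.7, -0.2, 0.1]
width: 0.656
```

```bash
python3 - <<'E'
from h import *
s=arm.observe();im=get_image("wrist");save(im,"w4.png");P=cloud(im,(s["position"],s["ee_rot"]));h=cv2.cvtColor(im["frame"],cv2.COLOR_RGB2HSV)
m=((h[...,0]<8)|(h[...,0]>172))&(h[...,1]>150)&(P[...,2]>.063)&(P[...,2]<.075)
q=P[m];print(len(q),cv2.minAreaRect((q[:,:2]*1000).astype(np.float32)))
m=(P[...,2]>.02)&(P[...,2]<.028);q=P[m];print(len(q),cv2.minAreaRect((q[:,:2]*1000).astype(np.float32)),np.median(q[:,2]))
plan([.441,.370,.0575],24.4,2)
E
```

```text
4366 ((438.75341796875, 376.7187194824219), (23.26702117919922, 77.92440032958984), 24.689340591430664)
25300 ((436.24798583984375, 383.0479736328125), (130.79885864257812, 131.39700317382812), 24.645044326782227) 0.025038736009903917
grasp now [0.4389 0.3698 0.154 ] yaw 24.4 F [ 0.2 -0.9  0.5] w 59.9 t 10.1
[48.2, -0.3, 1.0, 0.0, -0.1, -0.0]
[48.2, -0.3, 0.9, 0.0, -0.1, -0.0]
```

View pics/w4.png

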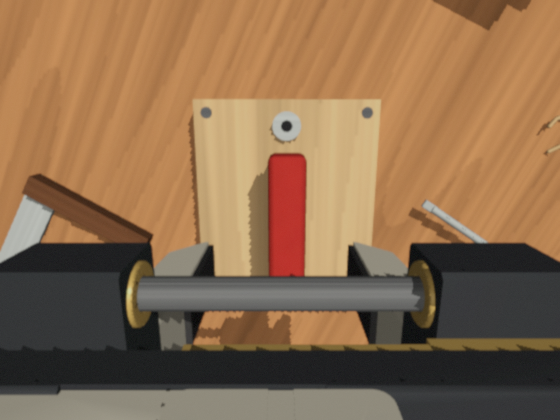

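The handle is between the jaws: image (287,215) shows the red bar, aligned. The centre measures (442, 370) mm, yaw 24.6°.

Request:
{"op": "arm_command", "data": {"motion": [[60,50,-0.5,1.5,0,0,0],[60,46,-0.5,1,0,0,0],[60,0,0,0,0,0,0],[15,0,0,0,0,0,0],[15,0,0,0,0,0,0]], "newtons": 45}}

```text
clock: 10.72
position: [0.4432, 0.3692, 0.22]
ee_rot: [-0.33, 1.543, 0.333]
force: [0.3, 0.2, -0.5]
width: 0.485
```

Request:
{"op": "arm_command", "data": {"motion": [[15,0,0,0,0,0,0],[15,0,0,0,0,0,0]]}}

```text
clock: 10.98
position: [0.4427, 0.3688, 0.2188]
ee_rot: [-0.332, 1.544, 0.332]
force: [0.3, 0.6, -0.3]
width: 0.266
```

```bash
python3 -c "
from h import *
plan([.441,.370,.0575],24.4,1)"
```

```text
grasp now [0.4428 0.3689 0.0598] yaw 24.3 F [ 0.3  0.6 -0.3] w 24.4 t 10.97
[2.3, 1.8, -1.0, -0.1, 0.1, -0.0]
```

Request:
{"op": "arm_command", "data": {"motion": [[15,-15,0,0,0,0,0],[15,-35,0,0,0,0,0],[15,-50,0,0,0,0,0],[15,0,0,0,0,0,0]], "newtons": 58}}

```text
clock: 11.48
position: [0.4429, 0.3701, 0.3225]
ee_rot: [-0.329, 1.539, 0.335]
force: [-0.1, 0.6, -3.8]
width: 0.259
```

```bash
cat > hold.py <<'E'
from h import *
s=arm.observe();im=get_image("wrist");P=cloud(im,(s["position"],s["ee_rot"]))
M=R.from_rotvec(s["ee_rot"]).as_matrix();g=s["position"]+.159*M[:,0];Q=(P-g)@M  # in tool axes, origin grasp
ok=(np.array(im["range_z"])>0)
m=ok&(Q[...,0]>.025)&(Q[...,0]<.047)&(abs(Q[...,2])<.08)&(Q[...,1]<.1)
q=Q[m]*1000;print("cover top",len(q),cv2.minAreaRect(q[:,[2,1]].astype(np.float32)),"ymax",np.percentile(q[:,1],99.5).round(1),"z",np.percentile(q[:,2],[.5,99.5]).round(1))
A=np.c_[q[:,1:],np.ones(len(q))];c=np.linalg.lstsq(A,q[:,0],rcond=None)[0];print("plane x=a*y+b*z+c",c.round(4))
h=cv2.cvtColor(im["frame"],cv2.COLOR_RGB2HSV)
m=ok&((h[...,0]<8)|(h[...,0]>172))&(h[...,1]>150)&(abs(Q[...,2])<.03)&(abs(Q[...,0])<.03);q=Q[m]*1000
print("handle",len(q),np.percentile(q,[1,50,99],axis=0).round(1).tolist())
plan([.6240,-.044,.17],-7.6,10)
E
python3 hold.py
```

```text
cover top 40357 ((-0.113250732421875, 15.087852478027344), (131.01773071289062, 133.4291534423828), 0.23645490407943726) ymax 81.5 z [-64.5  64.3]
plane x=a*y+b*z+c [-1.90000e-03 -1.00000e-04  3.47828e+01]
handle 8520 [[-10.5, -20.6, -11.6], [-9.0, 23.9, -0.1], [-0.5, 47.8, 11.3]]
grasp now [0.4431 0.3695 0.1612] yaw 24.3 F [-0.4 -0.7 -4.3] w 24.0 t 11.53
[-0.9, -45.1, -0.4, 3.2, 0.0, -0.0]
[-0.9, -45.1, 2.1, 3.2, 0.0, -0.0]
[-0.9, -44.9, 4.6, 3.2, 0.0, -0.0]
[-0.9, -44.6, 7.1, 3.2, 0.0, -0.0]
[-0.9, -44.1, 9.5, 3.2, 0.0, -0.0]
[-0.9, -43.5, 12.0, 3.2, 0.0, -0.0]
[-0.9, -42.8, 14.4, 3.2, 0.0, -0.0]
[-0.9, -41.9, 16.7, 3.2, 0.0, -0.0]
[-0.9, -40.9, 19.0, 3.2, 0.0, -0.0]
[-0.9, -39.8, 21.3, 3.2, 0.0, -0.0]
```

The cover is held level. Its centre sits +1.7 mm in tool y from the grasp and its underside is 58.8 mm below. I'll carry it high, above the glue bottle.

Request:
{"op": "arm_command", "data": {"motion": [[15,-30,-40,0,3.2,0,0],[15,-20,-45,2,3.2,0,0],[15,-10,-45,4.5,3.2,0,0],[15,0,-45,7,3.2,0,0],[15,0,-44,9.5,3.2,0,0]]}}

```text
clock: 12.15
position: [0.5313, 0.1647, 0.377]
ee_rot: [-0.113, 1.57, 0.111]
force: [0.6, -0.6, -2.6]
width: 0.255
```

Request:
{"op": "arm_command", "data": {"motion": [[15,0,-43.5,12,3.2,0,0],[15,0,-43,14,3.2,0,0],[15,10,-42,17,3.2,0,0],[15,15,-41,19,3.2,0,0],[15,15,-44,21,3.2,0,0]]}}

```text
clock: 12.78
position: [0.6209, -0.046, 0.3363]
ee_rot: [0.107, 1.57, -0.107]
force: [1.0, -0.8, -3.0]
width: 0.254
```

Request:
{"op": "arm_command", "data": {"motion": [[15,0,0,0,0.2,0,0],[15,0,0,0,0,0,0]]}}

```text
clock: 13.02
position: [0.6204, -0.0445, 0.3369]
ee_rot: [0.109, 1.571, -0.108]
force: [-0.4, 1.9, -3.1]
width: 0.255
```

```bash
sed -i 's/^plan.*/plan([.6240,-.0454,.138],-7.8,1)/' hold.py; python3 hold.py; python3 - <<'E'
from h import *
for c in("side","scene"):
    im=get_image(c);save(im,c+"3.png")
    for d in pinpoint(c,"cover_handle")[:1]:print(c,np.round(d["point"],4),round(d["p"],2))
plan([.6240,-.0454,.138],-7.8,1)
E
```

```text
cover top 40374 ((-0.8023834228515625, 14.850982666015625), (131.1854248046875, 133.57835388183594), 0.05650566145777702) ymax 81.4 z [-65.1  63.7]
plane x=a*y+b*z+c [-2.70000e-03 -5.00000e-04  3.48377e+01]
handle 8565 [[-10.5, -20.9, -12.1], [-9.0, 23.6, -0.7], [-0.5, 47.6, 10.7]]
grasp now [ 0.6203 -0.0435  0.1784] yaw -7.8 F [ 0.1  0.4 -3.4] w 23.3 t 13.07
[40.4, -1.3, 3.8, -0.0, -0.1, -0.0]
side [ 0.6193 -0.0441  0.1765] 0.57
scene [ 0.6167 -0.0442  0.175 ] 0.67
grasp now [ 0.6209 -0.0436  0.1793] yaw -7.8 F [-0.8 -0.2 -3.4] w 23.7 t 13.28
[41.3, -1.4, 3.4, -0.0, 0.0, -0.0]
```

View pics/side3.png

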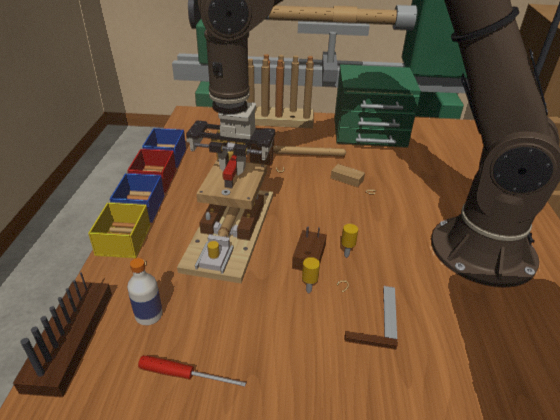

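The side view shows the pin seated in the stop (213,250) and the cover above the jig (232,185). Lowering.

Request:
{"op": "arm_command", "data": {"motion": [[15,25,-0.7,2,0,0,0],[15,18,-0.6,1.7,0,0,0],[15,2,0,0,0,0,0],[15,2,0,0,0,0,0],[15,2,0,0,0,0,0]]}}

```text
clock: 13.9
position: [0.6247, -0.0465, 0.2897]
ee_rot: [0.109, 1.567, -0.109]
force: [0.2, 0.4, -3.6]
width: 0.256
```

```bash
sed -i 's/^plan.*/plan([.6245,-.0453,.1168],-7.7,1)/' hold.py; python3 hold.py
```

```text
cover top 40380 ((-0.6870346069335938, 14.754096984863281), (130.88662719726562, 133.65151977539062), 0.0415772870182991) ymax 81.4 z [-65.1  63.7]
plane x=a*y+b*z+c [-3.00000e-03 -6.00000e-04  3.48563e+01]
handle 8548 [[-10.5, -20.9, -12.1], [-9.0, 23.5, -0.7], [-0.6, 47.6, 10.7]]
grasp now [ 0.6247 -0.0465  0.1303] yaw -7.9 F [ 0.4  0.9 -3.4] w 23.4 t 13.95
[13.5, 1.2, -0.3, -0.2, 0.0, -0.0]
```

Request:
{"op": "arm_command", "data": {"motion": [[15,1,1,0,0.2,0,0],[15,1.5,0,0,0,0,0],[15,1.5,0,0,0,0,0],[15,1.5,0,0,0,0,0]]}}

```text
clock: 14.45
position: [0.6246, -0.0456, 0.2834]
ee_rot: [0.112, 1.568, -0.112]
force: [-0.2, -0.4, -2.9]
width: 0.258
```

```bash
python3 -c "
from h import *
plan([.6245,-.0453,.1168],-7.6,1);s=arm.observe();print(s['ft_torque'].round(2))"
```

```text
grasp now [ 0.6246 -0.0456  0.1244] yaw -8.1 F [-0.2 -0.4 -2.9] w 23.6 t 14.45
[7.6, 0.3, -0.1, -0.5, 0.0, 0.0]
[-0.06 -0.09  0.  ]
```

It is 4 mm past pin-tip height with no contact, so the holes are over the pins. Continuing down.

Request:
{"op": "arm_command", "data": {"motion": [[15,1.5,0,0,-0.4,0,0],[15,2,0,0,0,0,0],[15,2,0,0,0,0,0],[15,1.5,0,0,0,0,0]]}}

```text
clock: 14.95
position: [0.6246, -0.0456, 0.2765]
ee_rot: [0.106, 1.568, -0.106]
force: [-1.3, -0.0, 3.2]
width: 0.257
```

```bash
python3 -c "
from h import *
plan([.6245,-.0453,.1168],-7.6,1);s=arm.observe();print(s['ft_torque'].round(2))"
```

```text
grasp now [ 0.6246 -0.0456  0.1175] yaw -7.7 F [-1.3 -0.   3.2] w 23.6 t 14.95
[0.7, 0.3, -0.1, -0.1, -0.0, 0.0]
[-0.04  0.45 -0.07]
```

Request:
{"op": "arm_command", "data": {"motion": [[15,2,0,0,0,0,0],[15,2,0,0,0,0,0],[15,2,0,0,0,0,0],[15,1,0,0,0,0,0],[15,0,0,0,0,0,0]]}}

```text
clock: 15.58
position: [0.6245, -0.0455, 0.2708]
ee_rot: [0.106, 1.568, -0.107]
force: [-7.1, -2.0, 13.2]
width: 0.256
```

```bash
sed -i 's/^plan.*/plan([.6245,-.0453,.1108],-7.7,1)/' hold.py; python3 hold.py
```

```text
cover top 40400 ((-0.836700439453125, 14.688251495361328), (131.0809326171875, 133.79542541503906), 0.023182420060038567) ymax 81.4 z [-65.2  63.6]
plane x=a*y+b*z+c [-3.30000e-03  6.00000e-04  3.47941e+01]
handle 8564 [[-10.6, -20.8, -12.1], [-9.0, 23.5, -0.7], [-0.5, 47.6, 10.7]]
grasp now [ 0.6246 -0.0456  0.1118] yaw -7.7 F [-6.5 -1.  12.2] w 23.6 t 15.62
[1.0, 0.2, -0.1, -0.0, 0.0, 0.0]
```

Request:
{"op": "arm_command", "data": {"motion": [[15,0.7,0,0,0,0,0],[15,0.7,0,0,0,0,0],[15,0.6,0,0,0,0,0],[15,0,0,0,0,0,0]]}}

```text
clock: 16.12
position: [0.6244, -0.0454, 0.2707]
ee_rot: [0.105, 1.567, -0.107]
force: [-13.8, -2.6, 30.2]
width: 0.253
```

```bash
python3 hold.py
```

```text
cover top 40427 ((-0.570831298828125, 14.775497436523438), (131.0363006591797, 133.59103393554688), 0.09128012508153915) ymax 81.4 z [-65.1  63.7]
plane x=a*y+b*z+c [-3.6000e-03 -0.0000e+00  3.4717e+01]
handle 8555 [[-10.6, -20.7, -12.1], [-9.1, 23.6, -0.7], [-0.5, 47.6, 10.7]]
grasp now [ 0.6246 -0.0456  0.1117] yaw -7.8 F [-13.5  -1.9  30.7] w 23.6 t 16.18
[0.9, 0.1, 0.1, -0.1, 0.1, 0.1]
```

```bash
python3 - <<'E'
from h import *
a=np.radians(-7.6);X=np.array([np.cos(a),np.sin(a)]);Y=np.array([-X[1],X[0]])
for c in("side","scene"):
    im=get_image(c);save(im,c+"4.png");P=cloud(im);d=(P[...,:2]-[.6242,-.0437]);x=d@X;y=d@Y
    m=(abs(x)<.06)&(abs(y)<.078)&(abs(P[...,2]-.077)<.006);q=P[m]
    A=np.c_[x[m],y[m],np.ones(m.sum())];print(c,m.sum(),"cover top plane",np.linalg.lstsq(A,q[:,2],rcond=None)[0].round(4))
    m=(abs(x)<.02)&(abs(y-.16)<.02)&(abs(P[...,2]-.068)<.004);print("knob top z",m.sum(),np.median(P[m][:,2]).round(4))
f=cv2.imread("pics/side4.png");cv2.imwrite("pics/crop4.png",cv2.resize(f[100:300,150:400],None,fx=3,fy=3))
s=arm.observe();print(s["force"].round(1),s["clock"],s["position"])
E
```

```text
side 1350 cover top plane [-0.0002 -0.0003  0.0768]
knob top z 87 0.0685
scene 1386 cover top plane [0.0014 0.0035 0.0753]
knob top z 80 0.067
[-14.1  -1.5  31.5] 16.275 [ 0.62434873 -0.04538979  0.27068989]
```

View pics/crop4.png

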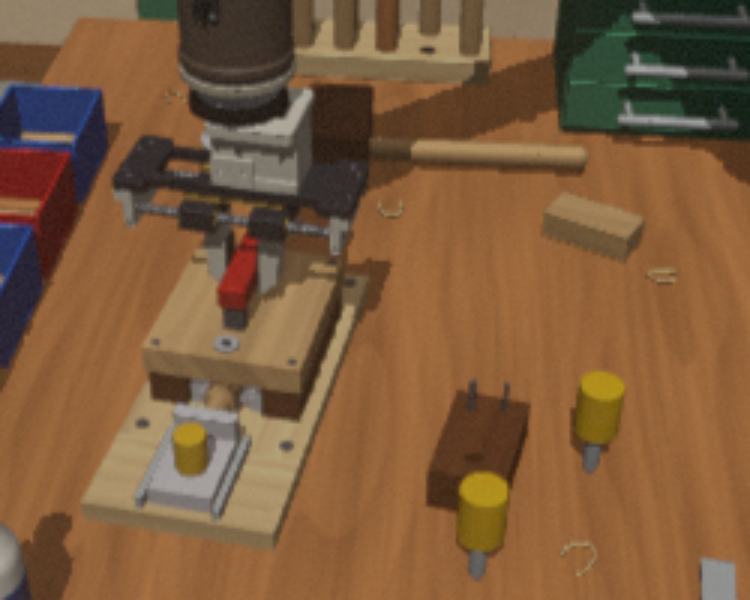

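The crop shows the cover flat on the rails (240,330), the pin's knob down on the stop foot (190,450), and the leg in place. The cover top measures 75–77 mm (76 expected) and the push is steady at about 31 N. Handing in.

```bash
python3 -c "
from h import *
print(arm.sign_off())"
```

```text
the job is handed in; nothing more can be done
None
```

The leg is ready for drilling: the lock pin is fully home and the cover is over both locating pins, held down on the rails. I handed the job in at about 16.3 s of the 51 s allowed.

- **Lock pin:** I took the smallest yellow-knobbed pin, the one in the dark block, and pushed it home through the end stop. It stopped solidly under about 43 N. The knob top then measured 67–68.5 mm above the bench, against 68 mm when home.
- **Cover:** The holes dropped over the pins at the first lowering, so I did not have to work it about. Pressing on, it sank about 6 mm against the lifters until it stopped moving.
- **Final hold:** The push held steady at about 31 N, with the handle gripped at 58 N. The cover top measured 76.8 mm from the side camera and 75.3 mm from the scene camera, against 76 mm when home.

**Small disagreements:** The grasp point stopped at 111.7 mm, about 1 mm above my estimate of 110.8 mm. A sideways force of about 14 N remained during the final push. The two cameras differed by 1.5 mm on the cover top. None of these pointed to a bad seat.

In the last side view, a crop around the jig, the leg was still in its cradle and everything in view was undisturbed. I did not measure the other bench items again.

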